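Drive the stuck filter plug out of its block with the ejector rod

TASK

A filter plug is stuck in the bored block of the extraction stand. Take the ejector rod from its rest, push it straight down through the bore until its collar rests on the block so that the plug drops out into the tray below, then let go and leave the rod standing in the bore. Do not touch the plug with the gripper, and do not disturb the conical flask, the red-capped bottle or the petri dish.

Things in the scene. Friction and masses are not known exactly. Their poses are not given: they have to be found in the camera images.
- stand: Extraction stand, fixed: aluminium block 80 x 80 mm, 60 to 130 mm above the worktop, on two side plates (at its +y and -y, inner faces 62 mm apart) over a steel catch tray 130 x 130 mm, floor 6 mm thick, rim 20 mm high. A vertical bore runs through it. Origin: centre of the tray's underside, on the worktop, straight below the bore; z up. Place and heading vary; stand and rest may change sides.
- bore_top (a point): Centre of the bore's mouth on the block's top face, 130 mm above the worktop; z up. The upper 24.5 mm of the bore is a throat of 32 mm diameter with a 3 mm chamfer at the mouth; below, it is 40 mm wide and holds the plug under the step.
- plug: The stuck plug: loose white plastic cylinder, 38 mm in diameter, 30 mm high, bevelled at both ends, about 80 g. Origin: centre of its underside, z along its axis (up while seated). Seated, its underside is at about 74 mm and its top at about 104 mm height.
- plug_center (a point): The middle of the plug, 15 mm from its origin along its axis. Three sprung plungers at 74 mm height keep the plug in: driving it down past them takes about 10 to 20 N at first, then less; it falls free once its top is below about 78 mm height.
- rest: Rod rest, fixed to the worktop: a steel base 90 x 100 mm and a top plate 80 x 90 mm, whose upper face is 80 mm above the worktop, on two upright side plates. A 34 mm hole goes through the top plate. Origin: centre of the base's underside, on the worktop, straight below the hole; z up.
- rod: Ejector rod, about 220 g, hanging upright in the rest by its collar. From the tip up: steel shank 24 mm thick, 62 mm long, bevelled end; collar 50 mm in diameter (62 to 69 mm from the tip); round black handle 26 mm in diameter (69 to 128 mm). Origin: centre of the tip (lower end), z toward the handle. Origin height: 18 mm in the rest, 68 mm with the collar down on the block.
- conical_flask: Bystander: conical glass flask, 68 mm in diameter at the foot, 113 mm high, loose. Origin: centre of its underside.
- red_cap_bottle: Bystander: small bottle with red cap, 56 mm in diameter, 109 mm high, loose. Origin: centre of its underside.
- petri: Bystander: flat round petri dish, 61 mm in diameter, 15 mm high, loose. Origin: centre of its underside.

How it is judged:
By the outcome, as a careful person would: the job done as asked, in the order asked, and still so for the second after the job is handed in, with the robot touching nothing.
It also fails if it takes over 48 s, if anything falls off the work surface, if the arm or the gripper's body presses on something with over 40 N, if the wrist force passes 120 N, or if a joint passes its speed limit or range.

ROBOT

A 6-joint arm with a two-finger parallel gripper is mounted at the origin on a cart in front of the work surface, level with it; the furniture and walls round the work are solid. World frame = base frame: x ahead of the robot, y to its left, z up, the work surface at z = 0. Lengths are in mm, angles in rad, forces in N, time in s.
With the tool pointing down it reaches from about 350 to 975 mm from the base axis. Payload 7.1 kg.
Tool frame: the origin (TCP) lies at the very end of the fingers, on their centre line; the grasp point (between the pads) lies 19 mm behind it; z points along the fingers, x is the direction in which the jaws open and shut, and the axes are right-handed (so a half turn about z gives the same grasp; the last joint's range is limited). The gripper opens to 88 mm and grips with 3 to 60 N. Pads are 20 mm wide; open, the fingers measure 115 mm over their backs; the gripper's body (75 mm by 178 mm) begins 61 mm behind the grasp point.
Start: joints at [-1.328, 0.423, 1.63, -0, 1.089, -0.019], TCP at [161.781, -603.682, 222.675] pointing down, gripper open.
Joint ranges: [-3, 3], [-0.9, 2.11], [0.09, 2.58], [-1.31, 4.45], [0.11, 2.69], [-2.54, 2.54]. Speed limits (rad/s): [2.39, 2.39, 3.01, 3.14, 3.14, 3.14].

INTERFACE

Orientations are given as a rotation vector (axis times angle).
In Python, from workcell import ctrl gives the robot as it stands. The module is installed in compiled form; this text tells all that it offers.
- The arm moves only by the tool move_arm, never from a script. Its argument "motion" is a list of rows, each a list of 2 entries, a list of its own where there are three numbers: the shift along the tool's x, y, z normalised to -1 to 1, where 1 is 150 mm, then the turn, a rotation vector about the tool's x, y, z normalised to -1 to 1, where 1 is 60 degrees. In form: [[[x, y, z], [rx, ry, rz]], ...]. A call has exactly 5 rows; each row is the pose to reach, as a shift and turn from the pose commanded when the call began, along the tool's axes at that moment; what a row does not reach only later rows make up. A row lasts 1/8 s, in which the tool goes at most 62.5 mm and 10.7 degrees, less where a joint would pass 70% of its speed; a pose out of reach is approached as far as the arm can. A call with a number of a shift or a turn outside -1 to 1 is refused whole. A call with a gripper value outside its range is refused whole. "gripper" is the opening, from 0 (shut) to 1 (fully open), set as the call begins (left out, the last holds). The fingers move at their own pace and stop on an object; the grip force is fixed at half the most. Time passes only in rows, so rows that repeat a pose let the fingers close, or fill a call up. It gives the time, the measured TCP pose, the force and the opening at its end, in the units of the state.
- ctrl.get_obs(): the state, without advancing time (a new reading comes with each control period).
- ctrl.get_image(name): name is "scene" or "top" or "wrist"; returns a dict with "pixels" (384x512x3 uint8, red, green, blue), "camera_matrix" (3x3 intrinsics, pixels), "R" (3x3) and "t" (3): a world point X has camera coordinates R X + t; the wrist camera has in their place "mount" (4x4, takes a point from camera to tool coordinates, whose origin is the TCP and whose axes are the tool frame's). Camera axes: x right, y down, z forward; pixel columns grow to the right and rows downward; lengths in mm; the calibration is good to about 2 mm. A picture is of the moment at which its call begins: read the wrist's pose just before it. There is no depth.
- ctrl.close_job(): hands the job in, once; it reports no verdict.
Trained networks look in the newest picture that a camera, given by its name, has taken for a name from the list of things; names that differ only in an ending like _2 or _b are one class to them, and where a whole thing is asked for, a point or a joint stands for the part that bears it (a point fixed in the world has none). Each returns a list of dicts, best first, with "p" (0 to 1); they miss things now and then, are a little off and sometimes report something else, mostly with a low value. They report only what shows in the picture. A call takes as long as a camera call.
- ctrl.boxes_of(camera, name): "location" ([x, y, z] in mm, in world coordinates, good to about 4 mm: the middle of the surface that is visible of it).
- ctrl.regions_of(camera, name): "mask" (384x512 bool, what is visible of it).
- ctrl.pinpoint(camera, name): "location" ([x, y, z] in mm, in world coordinates, good to about 4 mm: a listed point, or the origin of a listed thing).
The state is a dict: "t": time; "qpos": joint angles; "qvel": joint speeds; "joint_torque": joint torques, N m; "ee_pos": TCP position; "orientation": TCP orientation; "ft_force": force on the tool from outside, world axes, zero at the start; "moment": the same for the moment, N m; "width": finger opening in mm.
Only numpy, scipy, OpenCV 4.12 (cv2) and the standard library are available. Lean on these libraries where they do the work, as an engineer would, in place of code of your own. Each camera call takes 0.05 s, during which the arm holds its last target.

## Working session

There is one attempt and no reset: what is moved stays moved. The work goes in short steps, Python scripts to look and compute and a tool call to move; the robot and the scene stay as the last step left them, time stands still between calls to the robot, and variables do not carry over. Pictures are saved under pics/ and viewed, and the job is handed in when it is done.

Besides the shell and the picture viewer there is one more tool, called after "Emit:" as name([rows], argument=value, ...), one row to a line, values as JSON. move_arm: Moves the arm, as the interface text tells. Its arguments: {"type":"object","properties":{"motion":{"type":"array","items":{"type":"array"}},"gripper":{"type":"number"}},"required":["motion"]}

```bash
mkdir -p pics; python3 - <<'E'
from workcell import ctrl
import cv2,numpy as np
o=ctrl.get_obs();print({k:np.round(v,3).tolist() for k,v in o.items()})
for c in ["scene","top"]:
    im=ctrl.get_image(c);cv2.imwrite(f"pics/{c}0.png",im["pixels"][:,:,::-1])
    for n in ["stand","bore_top","rest","rod","conical_flask","red_cap_bottle","petri"]:
        r=ctrl.pinpoint(c,n)
        print(c,n,[(np.round(a["location"]).tolist(),round(a["p"],2)) for a in r[:2]])
print(ctrl.get_obs()["t"])
E
```

```text
{'t': 0.0, 'qpos': [-1.328, 0.424, 1.631, -0.0, 1.089, -0.019], 'qvel': [-0.001, -0.002, 0.0, -0.001, 0.001, 0.002], 'joint_torque': [0.002, -54.462, -27.367, 0.064, 0.023, -0.0], 'ee_pos': [161.623, -603.151, 221.914], 'orientation': [-2.492, 1.912, 0.002], 'ft_force': [-0.715, -0.202, -0.806], 'moment': [-0.023, -0.006, -0.035], 'width': 87.761}
scene stand [([566.0, 315.0, 2.0], 0.85)]
scene bore_top [([564.0, 311.0, 131.0], 0.95)]
scene rest [([481.0, -111.0, -0.0], 0.7)]
scene rod []
scene conical_flask [([474.0, 97.0, -1.0], 0.76)]
scene red_cap_bottle [([606.0, 103.0, 0.0], 0.64)]
scene petri [([464.0, 478.0, 3.0], 0.66)]
top stand [([568.0, 310.0, 2.0], 0.61)]
top bore_top [([564.0, 314.0, 132.0], 0.78)]
top rest [([482.0, -113.0, 1.0], 0.89)]
top rod [([478.0, -113.0, 20.0], 0.82)]
top conical_flask [([476.0, 97.0, -0.0], 0.86)]
top red_cap_bottle [([604.0, 102.0, 1.0], 0.98)]
top petri [([462.0, 478.0, 0.0], 0.8)]
0.8
```

View pics/scene0.png

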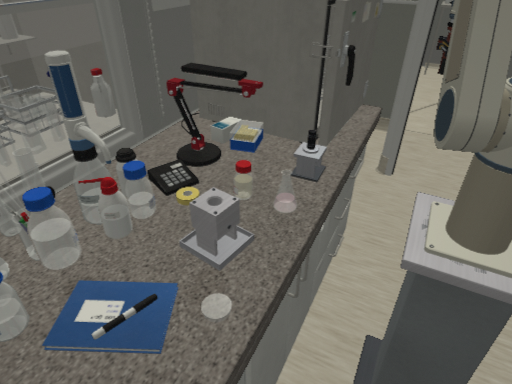

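View pics/top0.png

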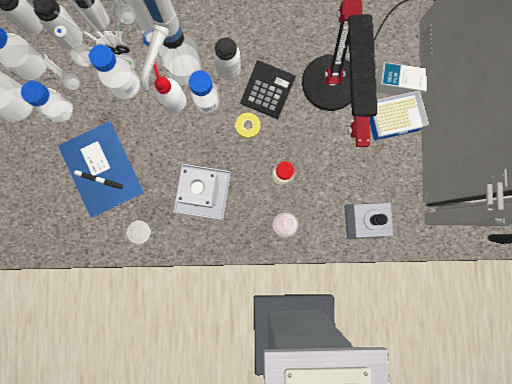

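The scene view shows the rod in its rest at about (311,140), the stand's bore at (214,200), the flask at (286,190), the bottle at (243,180) and the petri dish at (216,305). The top view agrees. There is a tall cabinet to the right of the rest, at about cols 425+ and rows 0–225. I'll enlarge both areas and work out where the cabinet and lamp are.

```bash
cat > h.py <<'E'
from workcell import ctrl
import numpy as np,cv2
from scipy.spatial.transform import Rotation as Ro
def ray(im,u,v,z):
    K=np.array(im["camera_matrix"]);R=np.array(im["R"]);t=np.array(im["t"])
    c=-R.T@t; d=R.T@np.linalg.inv(K)@np.array([u,v,1.]); return c+d*(z-c[2])/d[2]
def proj(im,X):
    p=np.array(im["camera_matrix"])@(np.array(im["R"])@np.array(X)+np.array(im["t"]));return p[:2]/p[2]
E
python3 - <<'E'
from h import *
s=ctrl.get_image("scene");t=ctrl.get_image("top")
print("cams",-np.array(s["R"]).T@s["t"],-np.array(t["R"]).T@t["t"])
for u,v in [(425,190),(425,225),(420,0),(363,145),(380,265),(490,235),(363,15)]:
    print(u,v,[np.round(ray(t,u,v,z)).tolist() for z in (0,200,400,600)])
for u,v in [(216,200),(340,150),(262,88),(350,65),(246,72)]: print('s',u,v,[np.round(ray(s,u,v,z)).tolist() for z in (0,200,400)])
a=s["pixels"][:200,230:430];cv2.imwrite("pics/sz.png",cv2.resize(a,(600,600),interpolation=3)[:,:,::-1])
a=t["pixels"][130:280,300:500];cv2.imwrite("pics/tz.png",cv2.resize(a,(800,600),interpolation=3)[:,:,::-1])
E
```

```text
cams [194.41118636 847.98162078 598.99604661] [ 456.58158191  189.3442412  1053.15781465]
425 190 [[558.0, -279.0, 0.0], [539.0, -190.0, 200.0], [519.0, -101.0, 400.0], [500.0, -12.0, 600.0]]
425 225 [[465.0, -274.0, 0.0], [463.0, -186.0, 200.0], [462.0, -98.0, 400.0], [460.0, -10.0, 600.0]]
420 0 [[1090.0, -296.0, 0.0], [970.0, -204.0, 200.0], [849.0, -112.0, 400.0], [729.0, -20.0, 600.0]]
363 145 [[682.0, -119.0, 0.0], [639.0, -60.0, 200.0], [597.0, -2.0, 400.0], [554.0, 57.0, 600.0]]
380 265 [[363.0, -150.0, 0.0], [381.0, -85.0, 200.0], [398.0, -21.0, 400.0], [416.0, 44.0, 600.0]]
490 235 [[435.0, -444.0, 0.0], [439.0, -324.0, 200.0], [443.0, -204.0, 400.0], [447.0, -83.0, 600.0]]
363 15 [[1048.0, -135.0, 0.0], [936.0, -73.0, 200.0], [824.0, -12.0, 400.0], [711.0, 50.0, 600.0]]
s 216 200 [[662.0, 162.0, 0.0], [506.0, 391.0, 200.0], [350.0, 620.0, 400.0]]
s 340 150 [[428.0, -306.0, 0.0], [350.0, 79.0, 200.0], [272.0, 465.0, 400.0]]
s 262 88 [[979.0, -797.0, 0.0], [717.0, -248.0, 200.0], [455.0, 301.0, 400.0]]
s 350 65 [[683.0, -1459.0, 0.0], [520.0, -689.0, 200.0], [357.0, 82.0, 400.0]]
s 246 72 [[1191.0, -1016.0, 0.0], [858.0, -394.0, 200.0], [525.0, 229.0, 400.0]]
```

View pics/sz.png

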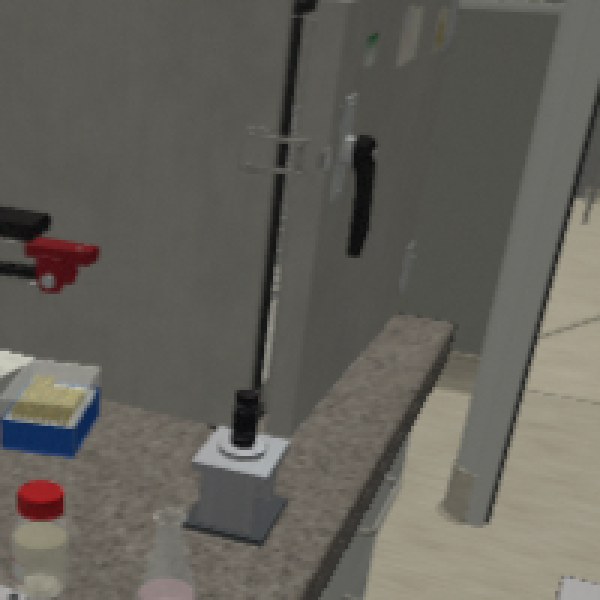

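View pics/tz.png

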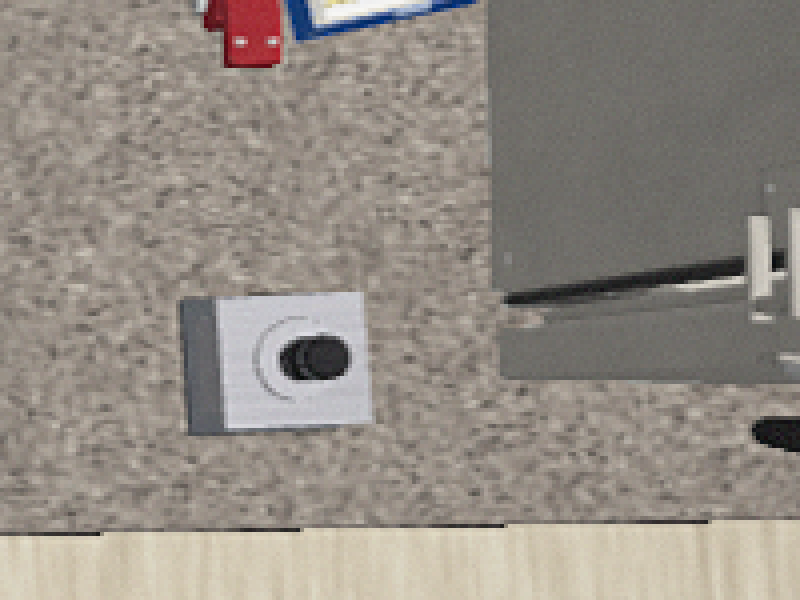

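The cabinet corner is near (465,-276) and the lamp end near (625,-45,270). A straight carry path on the near side of both is clear. Next I'll write a planning helper.

```bash
cat >> h.py <<'E'
def plan(pos,jaw=None,n=1):
    """world target pos, jaw heading angle (rad, of tool x, tool down) -> normalised shift & turn"""
    o=ctrl.get_obs(); R=Ro.from_rotvec(o["orientation"]); p=np.array(o["ee_pos"])
    sh=R.inv().apply(np.array(pos)-p)/150
    out=[np.round(sh,3).tolist()]
    if jaw is not None:
        c,s=np.cos(jaw),np.sin(jaw)
        T=Ro.from_matrix(np.array([[c,s,0],[s,-c,0],[0,0,-1.]]))
        out.append(np.round((R.inv()*T).as_rotvec()/np.radians(60),3).tolist())
    X=R.as_matrix(); print("t",round(o["t"],2),"pos",np.round(p,1),"xhead",np.round(np.arctan2(X[1,0],X[0,0]),3),"tilt",np.round(X[:2,2],4),"F",np.round(o["ft_force"],1),"w",round(o["width"],1),"q",np.round(o["qpos"],2))
    print("plan",out)
E
python3 - <<'E'
from h import *
plan([390,-112,260],np.pi/2)
plan([390,-112,260],-np.pi/2)
im=ctrl.get_image("wrist");print(np.round(im["mount"],3),im["camera_matrix"])
E
```

```text
t 0.9 pos [ 161.8 -603.7  222.7] xhead -1.309 tilt [ 0. -0.] F [ 0.1 -0.2 -0. ] w 88.1 q [-1.33  0.42  1.63  0.    1.09 -0.02]
plan [[-2.772, -2.318, -0.249], [0.0, -0.0, -2.75]]
t 0.9 pos [ 161.8 -603.7  222.7] xhead -1.309 tilt [ 0. -0.] F [ 0.1 -0.2 -0. ] w 88.1 q [-1.33  0.42  1.63  0.    1.09 -0.02]
plan [[-2.772, -2.318, -0.249], [-0.0, -0.0, 0.25]]
[[ 1.00000e+00  0.00000e+00  0.00000e+00  9.50000e-02]
 [-0.00000e+00  9.58000e-01  2.87000e-01 -7.91970e+01]
 [-0.00000e+00 -2.87000e-01  9.58000e-01 -1.60577e+02]
 [ 0.00000e+00  0.00000e+00  0.00000e+00  1.00000e+00]] [[288.8695743    0.         256.29111549]
 [  0.         288.8695743  191.35072139]
 [  0.           0.           1.        ]]
```

Emit:
move_arm([
  [[-0.14, -0.12, -0.05], [0, 0, -0.08]],
  [[-0.3, -0.25, -0.1], [0, 0, -0.16]],
  [[-0.5, -0.42, -0.15], [0, 0, -0.26]],
  [[-0.7, -0.6, -0.2], [0, 0, -0.36]],
  [[-0.9, -0.75, -0.25], [0, 0, -0.46]],
], gripper=1)

```text
t: 1.58
ee_pos: [236.0, -443.0, 260.5]
orientation: [2.879, -1.258, 0.0]
ft_force: [0.1, -0.6, -0.1]
width: 87.6
```

```bash
python3 -c "
from h import *
plan([400,-112,265],0.)"
```

```text
t 1.57 pos [ 236.  -443.   260.5] xhead -0.824 tilt [ 0.0003 -0.0002] F [ 0.1 -0.6 -0.1] w 87.6 q [-1.11  0.19  1.86  0.    1.09 -0.28]
plan [[-0.877, -2.302, -0.03], [0.0, -0.0, -0.787]]
```

Emit:
move_arm([
  [[-0.08, -0.2, 0], [0, 0, -0.08]],
  [[-0.16, -0.4, 0], [0, 0, -0.16]],
  [[-0.24, -0.6, 0], [0, 0, -0.24]],
  [[-0.32, -0.8, 0], [0, 0, -0.32]],
  [[-0.4, -1.0, 0], [0, 0, -0.4]],
])

```text
t: 2.2
ee_pos: [305.7, -297.6, 260.4]
orientation: [3.077, -0.633, 0.001]
ft_force: [-0.3, -0.6, 0.6]
width: 87.9
```

```bash
python3 -c "
from h import *
plan([400,-112,265],0.)"
```

```text
t 2.2 pos [ 305.7 -297.6  260.4] xhead -0.406 tilt [ 0.0004 -0.0003] F [-0.3 -0.6  0.6] w 87.9 q [-0.8   0.07  2.01  0.    1.06 -0.39]
plan [[0.089, -1.385, -0.031], [0.0, -0.0, -0.388]]
```

Emit:
move_arm([
  [[0.02, -0.2, 0], [0, 0, -0.08]],
  [[0.04, -0.4, 0], [0, 0, -0.16]],
  [[0.06, -0.6, 0], [0, 0, -0.24]],
  [[0.08, -0.8, 0], [0, 0, -0.32]],
  [[0.09, -1.0, -0.02], [0, 0, -0.388]],
])

```text
t: 2.82
ee_pos: [377.6, -165.2, 263.3]
orientation: [3.142, 0.001, 0.0]
ft_force: [-0.4, -0.2, -1.1]
width: 87.7
```

```bash
python3 - <<'E'
from h import *
plan([480,-112,265],0.)
o=ctrl.get_obs();im=ctrl.get_image("wrist");cv2.imwrite("pics/w1.png",im["pixels"][:,:,::-1])
for n in ["rod","rest"]:
    print(n,[(np.round(a["location"],1).tolist(),round(a["p"],2)) for a in ctrl.pinpoint("wrist",n)[:2]])
    print(n,[(np.round(a["location"],1).tolist(),round(a["p"],2)) for a in ctrl.boxes_of("wrist",n)[:2]])
E
```

```text
t 2.83 pos [ 377.6 -165.2  263.3] xhead 0.0 tilt [ 0.0002 -0.0001] F [-0.4 -0.2 -1.1] w 87.7 q [-0.44  0.04  2.03  0.    1.07 -0.44]
plan [[0.683, -0.355, -0.011], [0.0, -0.0, 0.0]]
rod [([478.1, -110.6, 11.7], 0.88)]
rod [([472.4, -106.2, 99.1], 0.64)]
rest [([480.3, -114.1, -0.2], 0.74)]
rest [([461.3, -100.5, 82.5], 0.86)]
```

View pics/w1.png

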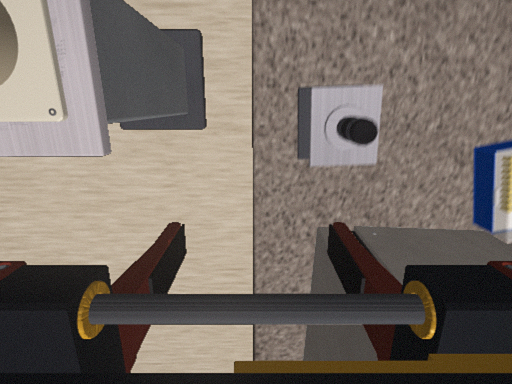

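The wrist view shows the rod's handle top at (361,131) over the collar at (346,127), with the jaws clear. Next I'll move above the rod.

Emit:
move_arm([
  [[0.14, -0.07, 0.05], [0, 0, 0]],
  [[0.28, -0.14, 0.15], [0, 0, 0]],
  [[0.42, -0.21, 0.25], [0, 0, 0]],
  [[0.56, -0.28, 0.35], [0, 0, 0]],
  [[0.68, -0.355, 0.42], [0, 0, 0]],
])

```text
t: 3.7
ee_pos: [479.7, -113.7, 199.4]
orientation: [-3.142, 0.007, 0.001]
ft_force: [-0.2, -0.3, -0.0]
width: 87.8
```

```bash
cat >> h.py <<'E'
def wproj(im,o,X):
    R=Ro.from_rotvec(o["orientation"]);M=np.array(im["mount"])
    pt=R.inv().apply(np.array(X)-np.array(o["ee_pos"]));pc=M[:3,:3].T@(pt-M[:3,3])
    p=np.array(im["camera_matrix"])@pc;return p[:2]/p[2]
def wray(im,o,u,v,z):
    R=Ro.from_rotvec(o["orientation"]).as_matrix();M=np.array(im["mount"])
    c=R@M[:3,3]+o["ee_pos"];d=R@M[:3,:3]@np.linalg.inv(im["camera_matrix"])@np.array([u,v,1.])
    return c+d*(z-c[2])/d[2]
E
python3 - <<'E'
from h import *
plan([480,-112,101],0.)
o=ctrl.get_obs();im=ctrl.get_image("wrist")
px=im["pixels"].copy()
for x,y in [(480,-112)]:
  for z in (80,87,146):
    r={80:17,87:25,146:13}[z]
    pts=np.array([wproj(im,o,[x+r*np.cos(a),y+r*np.sin(a),z]) for a in np.linspace(0,6.283,60)])
    cv2.polylines(px,[np.round(pts*16).astype(np.int32)],True,(0,255,0),1,cv2.LINE_AA,4)
cv2.imwrite("pics/w2.png",cv2.resize(px,(768,576))[:,:,::-1])
for n in ["rod","rest"]:
    print(n,[(np.round(a["location"],1).tolist(),round(a["p"],2)) for a in ctrl.pinpoint("wrist",n)[:2]])
E
```

```text
t 3.7 pos [ 479.7 -113.7  199.4] xhead -0.004 tilt [-0.0007  0.    ] F [-0.2 -0.3 -0. ] w 87.8 q [-0.26  0.26  1.94 -0.    0.94 -0.25]
plan [[0.002, -0.011, 0.656], [-0.0, 0.001, -0.004]]
rod [([480.1, -110.5, 17.1], 0.78)]
rest [([478.0, -113.1, 2.6], 0.62)]
```

View pics/w2.png

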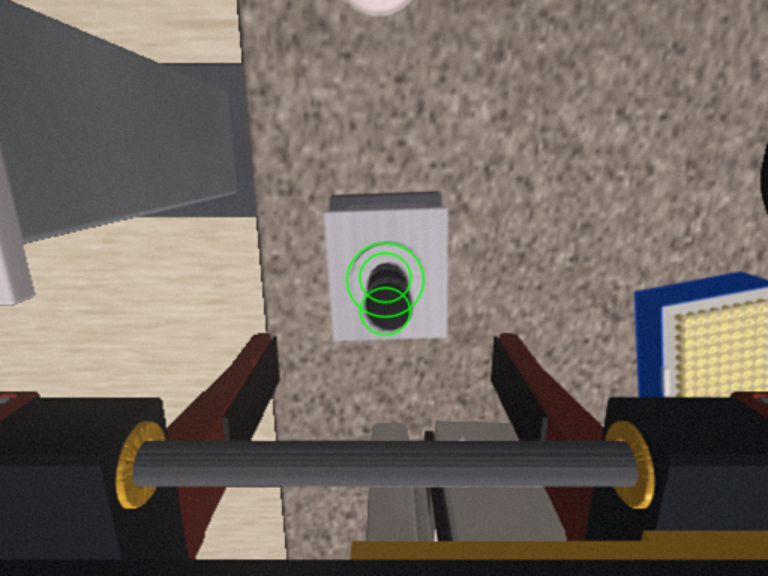

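The overlay shows the rod about 1 mm in +x and 2 mm in +y from my guess, so I'll use (480.5,-110.3). Now I descend.

Emit:
move_arm([
  [[0.005, -0.023, 0.08], [0, 0, 0]],
  [[0.005, -0.023, 0.22], [0, 0, 0]],
  [[0.005, -0.023, 0.38], [0, 0, 0]],
  [[0.005, -0.023, 0.54], [0, 0, 0]],
  [[0.005, -0.023, 0.655], [0, 0, 0]],
])

```text
t: 4.47
ee_pos: [479.2, -109.8, 100.9]
orientation: [-3.141, 0.004, 0.001]
ft_force: [0.6, 0.2, 1.2]
width: 87.5
```

Emit:
move_arm([
  [[0, 0, 0], [0, 0, 0]],
  [[0, 0, 0], [0, 0, 0]],
  [[0, 0, 0], [0, 0, 0]],
  [[0, 0, 0], [0, 0, 0]],
  [[0, 0, 0], [0, 0, 0]],
], gripper=0)

```text
t: 5.1
ee_pos: [480.3, -109.7, 102.3]
orientation: [3.141, -0.003, 0.001]
ft_force: [-0.1, 0.6, 0.6]
width: 41.0
```

```bash
python3 - <<'E'
from h import *
plan([480,-112,101],0.)
im=ctrl.get_image("wrist")
cv2.imwrite("pics/w3.png",im["pixels"][:,:,::-1])
E
```

```text
t 5.1 pos [ 480.3 -109.7  102.3] xhead -0.002 tilt [ 0.0007 -0.0002] F [-0.1  0.6  0.6] w 41.0 q [-0.25  0.42  2.   -0.    0.72 -0.25]
plan [[-0.002, 0.015, 0.008], [0.0, -0.001, -0.002]]
```

View pics/w3.png

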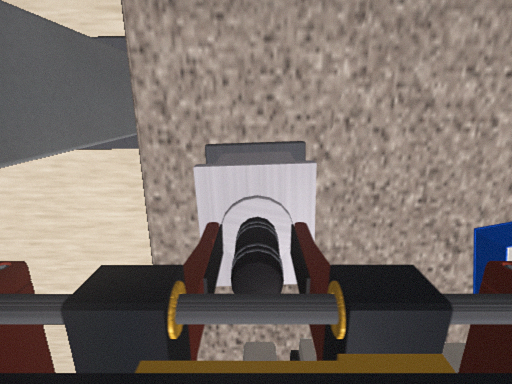

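The fingers are straddling the handle, which is centred at about (257,260), and they are still closing. I'll give them more time.

Emit:
move_arm([
  [[0, 0, 0], [0, 0, 0]],
  [[0, 0, 0], [0, 0, 0]],
  [[0, 0, 0], [0, 0, 0]],
  [[0, 0, 0], [0, 0, 0]],
  [[0, 0, 0], [0, 0, 0]],
])

```text
t: 5.78
ee_pos: [480.2, -109.7, 102.0]
orientation: [-3.142, 0.003, -0.0]
ft_force: [0.6, 0.4, 1.2]
width: 25.5
```

Emit:
move_arm([
  [[0, 0, -0.05], [0, 0, 0]],
  [[0, 0, -0.15], [0, 0, 0]],
  [[0, 0, -0.25], [0, 0, 0]],
  [[0, 0, -0.35], [0, 0, 0]],
  [[0, 0, -0.45], [0, 0, 0]],
])

```text
t: 6.4
ee_pos: [480.3, -109.7, 170.8]
orientation: [3.141, -0.003, 0.001]
ft_force: [0.0, 0.2, -2.1]
width: 25.6
```

```bash
python3 - <<'E'
from h import *
plan([480,-112,250],0.)
im=ctrl.get_image("wrist")
cv2.imwrite("pics/w4.png",im["pixels"][:,:,::-1])
E
```

```text
t 6.4 pos [ 480.3 -109.7  170.8] xhead -0.002 tilt [ 0.0008 -0.0002] F [ 0.   0.2 -2.1] w 25.6 q [-0.25  0.3   1.96 -0.    0.88 -0.25]
plan [[-0.002, 0.015, -0.528], [0.0, -0.001, -0.002]]
```

View pics/w4.png

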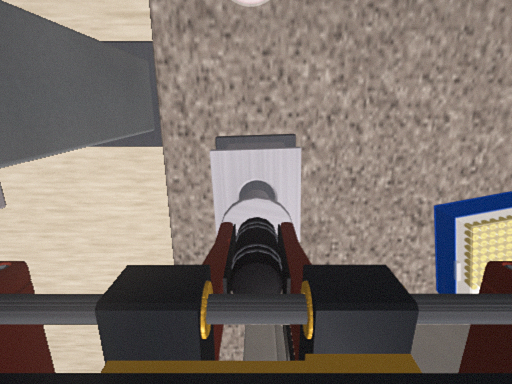

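The rod is lifted, with the grip at 25.6 mm and 2.1 N of weight showing. Next I raise it and carry it over.

Emit:
move_arm([
  [[0, 0, -0.15], [0, 0, 0]],
  [[0, 0, -0.3], [0, 0, 0]],
  [[0.02, -0.05, -0.45], [0, 0, 0]],
  [[0.04, -0.2, -0.57], [0, 0, 0]],
  [[0.08, -0.4, -0.57], [0, 0, 0]],
])

```text
t: 7.08
ee_pos: [493.1, -49.6, 256.7]
orientation: [3.141, -0.005, 0.005]
ft_force: [0.5, -0.2, -2.8]
width: 25.1
```

Emit:
move_arm([
  [[0.04, -0.2, 0], [0, 0, 0]],
  [[0.08, -0.4, 0], [0, 0, 0]],
  [[0.12, -0.6, 0], [0, 0, 0]],
  [[0.16, -0.8, 0], [0, 0, 0]],
  [[0.2, -1, 0], [0, 0, 0]],
])

```text
t: 7.7
ee_pos: [522.5, 101.2, 255.1]
orientation: [3.142, -0.003, -0.0]
ft_force: [0.4, -0.7, -1.7]
width: 25.6
```

```bash
python3 - <<'E'
from h import *
plan([564,312,255],0.)
E
```

```text
t 7.7 pos [522.5 101.2 255.1] xhead -0.002 tilt [-0.0001 -0.0001] F [ 0.4 -0.7 -1.7] w 25.6 q [ 0.17  0.25  1.8  -0.    1.09  0.17]
plan [[0.274, -1.406, 0.001], [0.0, 0.0, -0.002]]
```

Emit:
move_arm([
  [[0.05, -0.2, 0], [0, 0, 0]],
  [[0.1, -0.4, 0], [0, 0, 0]],
  [[0.15, -0.6, 0], [0, 0, 0]],
  [[0.2, -0.8, 0], [0, 0, 0]],
  [[0.27, -0.9, 0], [0, 0, 0]],
])

```text
t: 8.32
ee_pos: [563.4, 236.4, 254.9]
orientation: [3.141, -0.001, -0.0]
ft_force: [1.0, 0.3, -2.0]
width: 25.3
```

```bash
python3 - <<'E'
from h import *
plan([564,312,255],0.)
o=ctrl.get_obs();im=ctrl.get_image("wrist")
cv2.imwrite("pics/w5.png",im["pixels"][:,:,::-1])
px=im["pixels"].copy()
x,y=564,312
for r,z in ((19,130),(16,127)):
    pts=np.array([wproj(im,o,[x+r*np.cos(a),y+r*np.sin(a),z]) for a in np.linspace(0,6.283,60)])
    cv2.polylines(px,[np.round(pts*16).astype(np.int32)],True,(0,255,0),1,cv2.LINE_AA,4)
cv2.imwrite("pics/w5b.png",cv2.resize(px,(768,576))[:,:,::-1])
for n in ["bore_top","stand","rod","plug_center"]:
    print(n,[(np.round(a["location"],1).tolist(),round(a["p"],2)) for a in ctrl.pinpoint("wrist",n)[:2]])
E
```

```text
t 8.32 pos [563.4 236.4 254.9] xhead -0.001 tilt [-0.0003 -0.0001] F [ 1.   0.3 -2. ] w 25.3 q [0.38 0.37 1.63 0.   1.14 0.38]
plan [[0.004, -0.504, -0.0], [0.0, 0.0, -0.001]]
bore_top [([560.8, 308.2, 127.4], 0.57)]
stand [([565.9, 315.7, -2.8], 0.79)]
rod [([565.1, 233.1, 168.6], 0.87)]
plug_center [([560.7, 310.9, 86.1], 0.83)]
```

View pics/w5b.png

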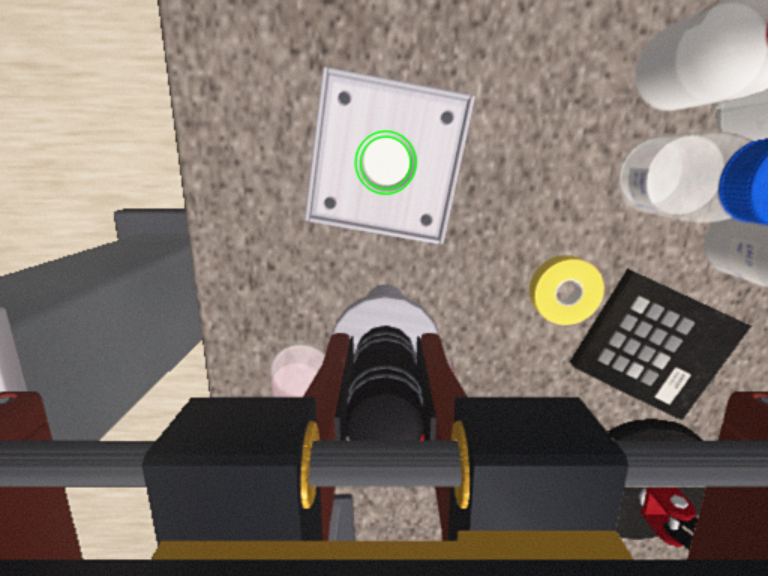

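```bash
python3 - <<'E'
from h import *
o=ctrl.get_obs();im=ctrl.get_image("wrist");px=im["pixels"]
x0,y0,k=200,40,6
a=cv2.resize(px[y0:y0+130,x0:x0+130],None,fx=4.5,fy=4.5,interpolation=cv2.INTER_CUBIC)
cv2.imwrite("pics/w6.png",a[:,:,::-1])
# top-face corner quad
g=cv2.cvtColor(px,cv2.COLOR_RGB2GRAY)
print(g[107,225:290].tolist());print(g[80:135,257].tolist())
E
```

```text
[224, 222, 217, 220, 225, 223, 225, 227, 229, 230, 228, 224, 226, 213, 214, 195, 171, 228, 249, 247, 246, 246, 246, 246, 245, 245, 246, 246, 246, 247, 245, 246, 246, 246, 246, 245, 246, 246, 245, 245, 246, 246, 245, 245, 245, 247, 250, 249, 126, 143, 162, 163, 190, 226, 229, 227, 229, 226, 228, 226, 225, 228, 230, 226, 228]
[225, 222, 223, 224, 221, 231, 233, 229, 211, 225, 248, 248, 245, 247, 246, 245, 247, 247, 246, 245, 246, 246, 246, 246, 246, 245, 246, 246, 246, 245, 245, 246, 246, 246, 247, 246, 245, 245, 246, 246, 248, 238, 125, 145, 148, 159, 209, 222, 222, 222, 221, 219, 221, 224, 223]
```

View pics/w6.png

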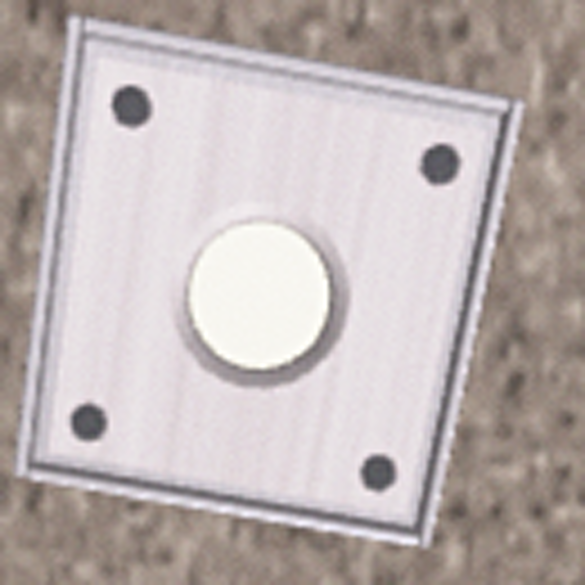

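```bash
python3 - <<'E'
from h import *
o=ctrl.get_obs();im=ctrl.get_image("wrist")
S=[np.array(p)/4.5+[200,40]-.4 for p in ((131,106),(440,163),(88,422),(378,473))]
P=[wray(im,o,*s,130) for s in S];print(np.round(P,1));print(np.mean(P,0))
print(wray(im,o,258.7,106.8,130))
# rod tip silhouette: compare shank/collar with model at TCP
tz=o["ee_pos"][2]-84
px=im["pixels"].copy()
for dy in (0,):
  for r,z in ((12,tz+3),(25,tz+62),(25,tz+69)):
    pts=np.array([wproj(im,o,[o["ee_pos"][0]+r*np.cos(a),o["ee_pos"][1]+dy+r*np.sin(a),z]) for a in np.linspace(0,6.283,60)])
    cv2.polylines(px,[np.round(pts*16).astype(np.int32)],True,(0,255,0),1,cv2.LINE_AA,4)
cv2.imwrite("pics/w7.png",cv2.resize(px[170:300,190:330],None,fx=4.5,fy=4.5)[:,:,::-1])
E
```

```text
[[538.4 349.3 130. ]
 [601.3 338.4 130. ]
 [527.2 286.4 130. ]
 [590.2 275.2 130. ]]
[564.29311217 312.29718277 130.        ]
[565.70669032 311.07228665 130.        ]
```

View pics/w7.png

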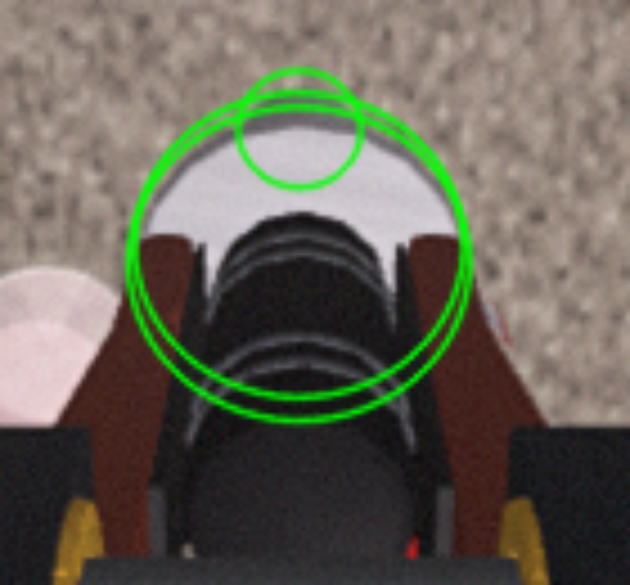

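The rod's collar sits about 4–5 px below the model, so the rod is off toward -y in the jaws or tilted. I'll fit it.

```bash
python3 - <<'E'
from h import *
o=ctrl.get_obs();im=ctrl.get_image("wrist");px=im["pixels"]
cv2.imwrite("pics/w8.png",cv2.resize(px[170:300,190:330],None,fx=4.5,fy=4.5,interpolation=cv2.INTER_CUBIC)[:,:,::-1])
p=np.array(o["ee_pos"])
outs=[]
for dy,tl,dz in ((-3.5,0,0),(0,-3,0),(-4,2,0),(-2,-2,0)):
    q=px.copy()
    q=cv2.resize(q[170:300,190:330],None,fx=3,fy=3,interpolation=cv2.INTER_CUBIC)
    T=Ro.from_euler('x',tl,degrees=True)
    for r,h in ((12,2),(10,0),(25,62),(25,69),(13,128)):
        pts=[]
        for a in np.linspace(0,6.283,60):
            v=np.array([r*np.cos(a),r*np.sin(a),h-103+dz])
            pts.append(wproj(im,o,p+[0,dy,19]+T.apply(v)))
        pts=(np.array(pts)-[190,170]+.5)*3
        cv2.polylines(q,[np.round(pts*16).astype(np.int32)],True,(0,255,0),1,cv2.LINE_AA,4)
    cv2.putText(q,f"{dy} {tl} {dz}",(5,20),0,.6,(255,0,0),2)
    outs.append(q)
m=np.vstack([np.hstack(outs[:2]),np.hstack(outs[2:])]);print(m.shape)
cv2.imwrite("pics/w9.png",cv2.resize(m,(640,594))[:,:,::-1])
E
```

```text
(780, 840, 3)
```

View pics/w8.png

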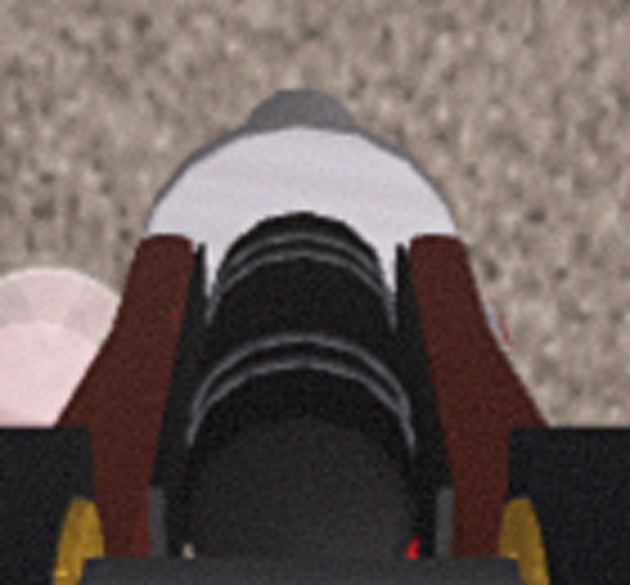

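View pics/w9.png

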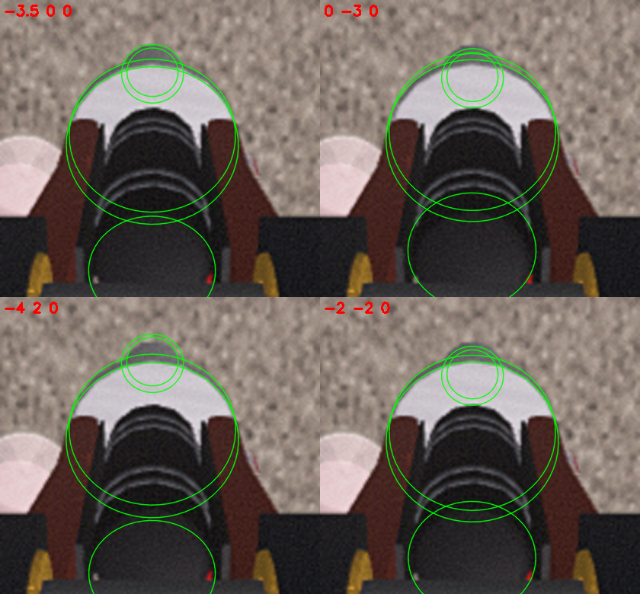

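The fit puts the tip about 3–4 mm toward -y of the TCP, with near-zero tilt. The bore is at about (564.5,312). I'll move above it at low height and check before inserting.

Emit:
move_arm([
  [[0.002, -0.1, 0], [0, 0, 0]],
  [[0.004, -0.25, 0], [0, 0, 0]],
  [[0.007, -0.4, 0.05], [0, 0, 0]],
  [[0.007, -0.5, 0.12], [0, 0, 0]],
  [[0.007, -0.52, 0.19], [0, 0, 0]],
])

```text
t: 9.35
ee_pos: [564.0, 314.6, 225.0]
orientation: [3.141, -0.0, -0.001]
ft_force: [0.7, -0.1, -1.3]
width: 25.4
```

```bash
python3 - <<'E'
from h import *
plan([564.5,314.5,225],0.)
o=ctrl.get_obs();p=np.array(o["ee_pos"])
s=ctrl.get_image("scene");print("rod",[(np.round(a["location"],1).tolist(),round(a["p"],2)) for a in ctrl.pinpoint("scene","rod")[:2]])
print("bore",[(np.round(a["location"],1).tolist(),round(a["p"],2)) for a in ctrl.pinpoint("scene","bore_top")[:2]])
t=ctrl.get_image("wrist")
pix=s["pixels"]
q=cv2.resize(pix[130:250,160:290],None,fx=6,fy=5,interpolation=3)
cv2.imwrite("pics/s2.png",cv2.resize(pix[130:250,160:280],None,fx=5,fy=5,interpolation=3)[:,:,::-1])
cv2.imwrite("pics/w10.png",t["pixels"][:,:,::-1])
print("rod",[(np.round(a["location"],1).tolist(),round(a["p"],2)) for a in ctrl.pinpoint("wrist","rod")[:2]])
E
```

```text
t 9.35 pos [564.  314.6 225. ] xhead -0.0 tilt [-0.0009 -0.0005] F [ 0.7 -0.1 -1.3] w 25.4 q [ 0.49  0.45  1.58 -0.    1.11  0.49]
plan [[0.003, 0.0, -0.0], [0.0, 0.001, -0.0]]
rod [([561.1, 316.1, 145.5], 0.95), ([563.5, 315.1, 1.1], 0.17)]
bore [([562.6, 311.6, 130.4], 0.68)]
rod [([564.5, 312.6, 140.8], 0.93)]
```

View pics/s2.png

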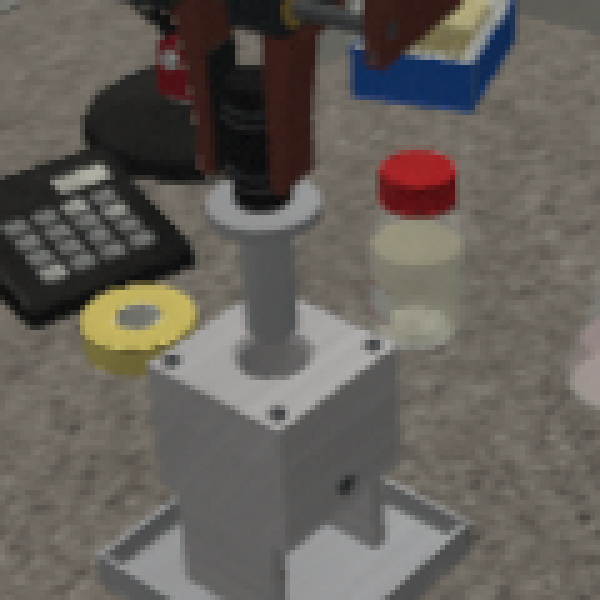

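View pics/w10.png

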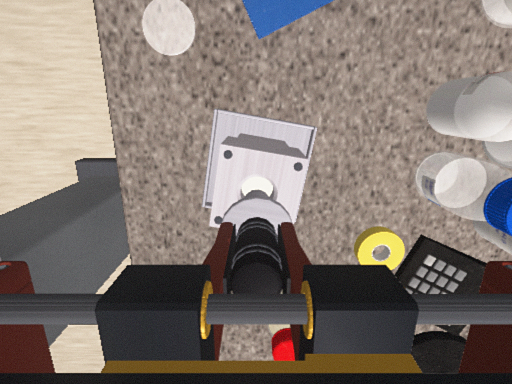

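```bash
python3 - <<'E'
from h import *
s=ctrl.get_image("scene");px=s["pixels"]
q=cv2.resize(px[165:225,190:240],None,fx=10,fy=10,interpolation=3)
def circ(c,r,z,col):
    pts=np.array([proj(s,[c[0]+r*np.cos(a),c[1]+r*np.sin(a),z]) for a in np.linspace(0,6.283,60)])
    cv2.polylines(q,[np.round((pts-[190,165]+.5)*160).astype(np.int32)],True,col,1,cv2.LINE_AA,4)
circ((564.5,312),19,130,(255,0,0));circ((564.5,312),16,127,(255,128,0))
circ((564,311.5),12,143.,(0,255,0));circ((564,311.5),9.5,141,(0,255,0));circ((564,314.6),12,143.,(0,0,255));circ((564,314.6),9.5,141,(0,0,255))
cv2.imwrite("pics/s3.png",q[:,:,::-1])
E
```

```text
(no output)
```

View pics/s3.png

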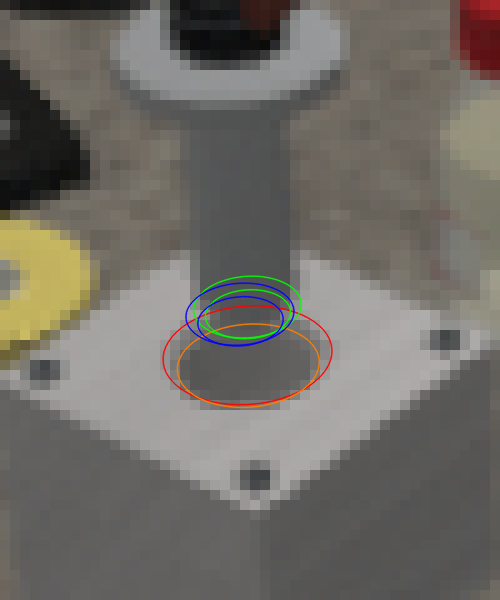

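The scene view shows the shank tip centred over the bore within about 1–2 mm, inside the 4 mm clearance. I'll lower it into the throat, stopping above the plug, and check the force.

Emit:
move_arm([
  [[0.002, 0.006, 0.04], [0, 0, 0]],
  [[0.002, 0.006, 0.08], [0, 0, 0]],
  [[0.002, 0.006, 0.12], [0, 0, 0]],
  [[0.002, 0.006, 0.16], [0, 0, 0]],
  [[0.002, 0.006, 0.2], [0, 0, 0]],
])

```text
t: 10.28
ee_pos: [564.8, 312.2, 195.9]
orientation: [3.142, -0.003, -0.0]
ft_force: [0.1, -0.3, -2.0]
width: 25.4
```

```bash
python3 - <<'E'
from h import *
plan([564.5,313.7,152],0.)
print(np.round(ctrl.get_obs()["moment"],2))
s=ctrl.get_image("scene");px=s["pixels"]
cv2.imwrite("pics/s4.png",cv2.resize(px[130:250,160:280],None,fx=5,fy=5,interpolation=3)[:,:,::-1])
E
```

```text
t 10.28 pos [564.8 312.2 195.9] xhead -0.002 tilt [-0.0002 -0.0001] F [ 0.1 -0.3 -2. ] w 25.4 q [0.49 0.48 1.6  0.   1.06 0.49]
plan [[-0.002, -0.01, 0.293], [0.0, 0.0, -0.002]]
[-0.02 -0.1   0.01]
```

View pics/s4.png

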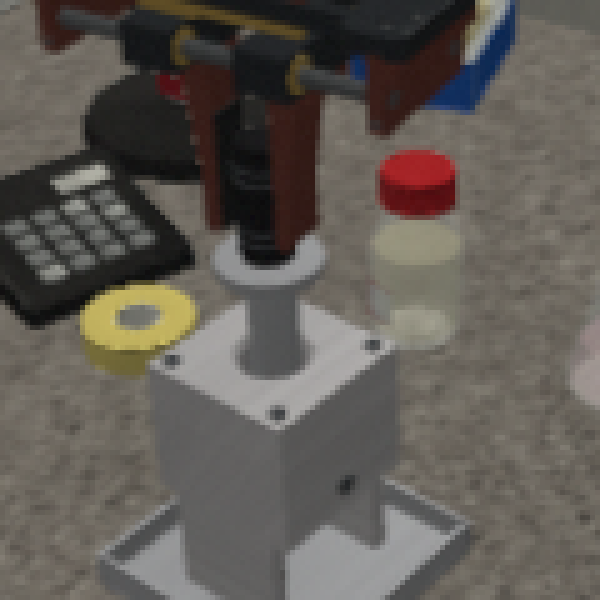

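The shank is in the bore with no side force. Now I push down in steps.

Emit:
move_arm([
  [[0, -0.006, 0.03], [0, 0, 0]],
  [[0, -0.006, 0.06], [0, 0, 0]],
  [[0, -0.006, 0.08], [0, 0, 0]],
  [[0, -0.006, 0.1], [0, 0, 0]],
  [[0, -0.006, 0.12], [0, 0, 0]],
])

```text
t: 10.95
ee_pos: [566.5, 313.9, 180.7]
orientation: [-3.14, 0.003, -0.006]
ft_force: [0.0, -0.6, 11.0]
width: 25.8
```

Emit:
move_arm([
  [[0, 0, 0.015], [0, 0, 0]],
  [[0, 0, 0.03], [0, 0, 0]],
  [[0, 0, 0.045], [0, 0, 0]],
  [[0, 0, 0.06], [0, 0, 0]],
  [[0, 0, 0.08], [0, 0, 0]],
])

```text
t: 11.58
ee_pos: [566.4, 314.1, 168.6]
orientation: [-3.139, 0.003, -0.006]
ft_force: [-0.1, -0.5, 9.5]
width: 25.8
```

```bash
python3 - <<'E'
from h import *
plan([564.5,313.7,152],0.)
print(np.round(ctrl.get_obs()["moment"],2))
s=ctrl.get_image("scene");px=s["pixels"]
cv2.imwrite("pics/s5.png",cv2.resize(px[130:250,160:280],None,fx=5,fy=5,interpolation=3)[:,:,::-1])
E
```

```text
t 11.57 pos [566.4 314.1 168.6] xhead -0.002 tilt [0.0038 0.0022] F [-0.1 -0.5  9.5] w 25.8 q [0.49 0.52 1.62 0.   1.   0.49]
plan [[-0.013, 0.003, 0.11], [-0.002, -0.004, -0.002]]
[-0.01  0.05  0.04]
```

View pics/s5.png

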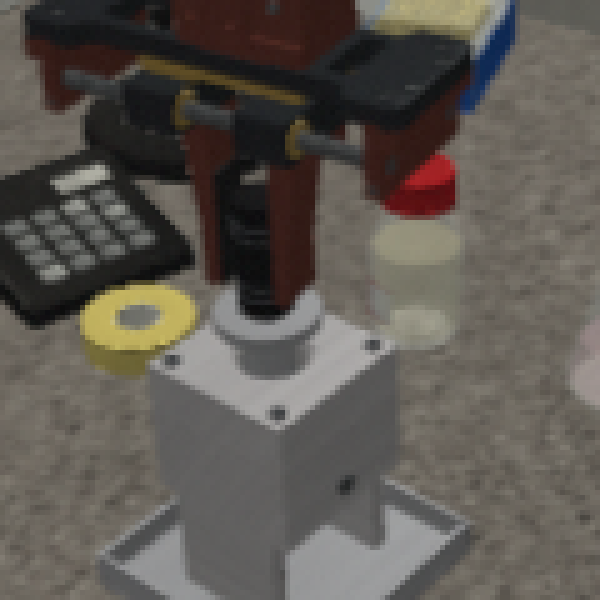

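The collar is still about 15 mm above the block, and the push force is 9.5–11 N, as expected. I continue pushing.

Emit:
move_arm([
  [[0, 0, 0.02], [0, 0, 0]],
  [[0, 0, 0.04], [0, 0, 0]],
  [[0, 0, 0.06], [0, 0, 0]],
  [[0, 0, 0.08], [0, 0, 0]],
  [[0, 0, 0.09], [0, 0, 0]],
])

```text
t: 12.25
ee_pos: [564.5, 312.9, 152.2]
orientation: [3.141, -0.003, -0.002]
ft_force: [0.2, 0.1, -1.1]
width: 25.7
```

```bash
python3 - <<'E'
from h import *
plan([564.5,313.7,152],0.)
s=ctrl.get_image("scene");px=s["pixels"]
cv2.imwrite("pics/s6.png",cv2.resize(px[130:250,160:280],None,fx=5,fy=5,interpolation=3)[:,:,::-1])
for n in ["plug","rod"]:print(n,[(np.round(a["location"],1).tolist(),round(a["p"],2)) for a in ctrl.pinpoint("scene",n)[:2]])
E
```

```text
t 12.25 pos [564.5 312.9 152.2] xhead -0.002 tilt [-0.0011 -0.0006] F [ 0.2  0.1 -1.1] w 25.7 q [ 0.49  0.53  1.63 -0.    0.98  0.49]
plan [[0.0, -0.005, 0.001], [0.001, 0.001, -0.002]]
plug [([566.3, 319.2, 9.6], 0.46)]
rod []
```

View pics/s6.png

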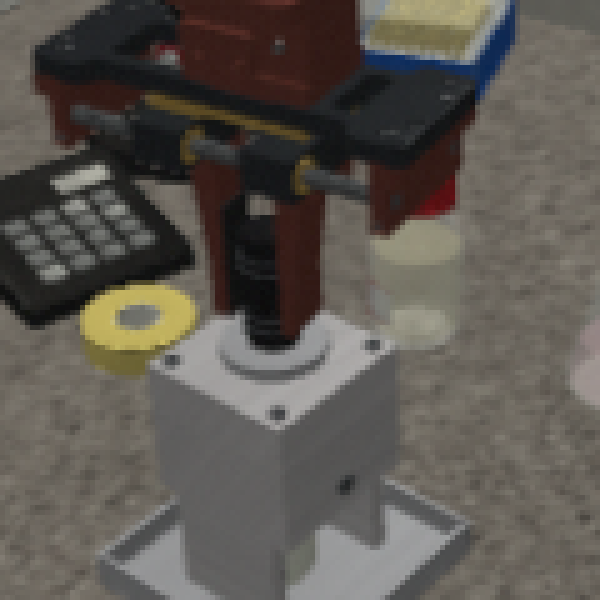

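The plug is down: its off-white side shows between the side plates at crop (300,560), standing in the tray. The force has fallen back to the rod's weight. I lower the last couple of millimetres until the collar contacts the block.

Emit:
move_arm([
  [[0, 0, 0.004], [0, 0, 0]],
  [[0, 0, 0.008], [0, 0, 0]],
  [[0, 0, 0.012], [0, 0, 0]],
  [[0, 0, 0.015], [0, 0, 0]],
  [[0, 0, 0.015], [0, 0, 0]],
])

```text
t: 13.02
ee_pos: [565.0, 313.2, 152.0]
orientation: [-3.141, 0.003, -0.001]
ft_force: [-2.4, -1.5, 8.5]
width: 25.2
```

Contact at 8.5 N with z no longer falling, so the collar is on the block. I relax slightly and let go.

Emit:
move_arm([
  [[0, 0, -0.01], [0, 0, 0]],
  [[0, 0, -0.01], [0, 0, 0]],
  [[0, 0, -0.01], [0, 0, 0]],
  [[0, 0, -0.01], [0, 0, 0]],
  [[0, 0, -0.01], [0, 0, 0]],
])

```text
t: 13.65
ee_pos: [564.9, 313.2, 152.0]
orientation: [3.142, -0.003, -0.0]
ft_force: [0.4, 0.5, -1.4]
width: 25.6
```

Emit:
move_arm([
  [[0, 0, 0], [0, 0, 0]],
  [[0, 0, 0], [0, 0, 0]],
  [[0, 0, 0], [0, 0, 0]],
  [[0, 0, 0], [0, 0, 0]],
  [[0, 0, 0], [0, 0, 0]],
], gripper=0.9)

```text
t: 14.28
ee_pos: [564.9, 313.1, 152.2]
orientation: [-3.142, 0.003, -0.0]
ft_force: [0.8, -1.0, 0.4]
width: 71.9
```

Emit:
move_arm([
  [[0, 0, 0], [0, 0, 0]],
  [[0, 0, 0], [0, 0, 0]],
  [[0, 0, 0], [0, 0, 0]],
  [[0, 0, 0], [0, 0, 0]],
  [[0, 0, 0], [0, 0, 0]],
])

```text
t: 14.9
ee_pos: [564.9, 313.2, 152.2]
orientation: [3.142, -0.003, -0.0]
ft_force: [0.6, -0.1, -0.4]
width: 79.2
```

```bash
python3 - <<'E'
from h import *
plan([564.5,313.7,290],0.)
im=ctrl.get_image("wrist")
cv2.imwrite("pics/w11.png",im["pixels"][:,:,::-1])
E
```

```text
t 14.9 pos [564.9 313.2 152.2] xhead -0.002 tilt [-0. -0.] F [ 0.6 -0.1 -0.4] w 79.2 q [0.49 0.53 1.63 0.   0.98 0.49]
plan [[-0.002, -0.004, -0.919], [0.0, 0.0, -0.002]]
```

View pics/w11.png

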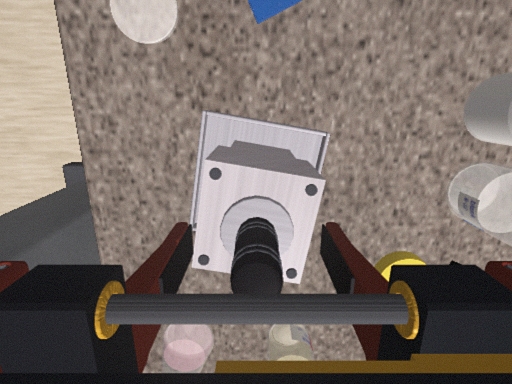

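The fingers are open and clear of the handle at (257,250), and the collar is flat on the block. I retreat straight up.

Emit:
move_arm([
  [[0, 0, -0.1], [0, 0, 0]],
  [[0, 0, -0.3], [0, 0, 0]],
  [[0, 0, -0.5], [0, 0, 0]],
  [[0, 0, -0.7], [0, 0, 0]],
  [[0, 0, -0.9], [0, 0, 0]],
])

```text
t: 15.58
ee_pos: [565.0, 313.2, 289.5]
orientation: [-3.141, 0.003, -0.002]
ft_force: [-0.2, 0.4, -0.7]
width: 78.7
```

Emit:
move_arm([
  [[0, 0, 0], [0, 0, 0]],
  [[-0.15, 0.1, 0], [0, 0, 0]],
  [[-0.3, 0.2, 0], [0, 0, 0]],
  [[-0.5, 0.3, 0], [0, 0, 0]],
  [[-0.7, 0.4, 0], [0, 0, 0]],
])

```text
t: 16.2
ee_pos: [458.3, 252.6, 286.2]
orientation: [3.141, -0.004, -0.002]
ft_force: [-0.1, 0.7, 0.1]
width: 78.8
```

```bash
python3 - <<'E'
from h import *
plan([564.5,313.7,290],0.)
for c in ["scene","top"]:
    im=ctrl.get_image(c)
    px=im["pixels"]; 
    if c=="scene": px=cv2.resize(px[120:340,140:340],(720,600)if 0 else None,fx=2.7,fy=2.7,interpolation=3)
    cv2.imwrite(f"pics/{c}9.png",px[:,:,::-1])
    for n in ["plug","rod","conical_flask","red_cap_bottle","petri"]:
        print(c,n,[(np.round(a["location"]).tolist(),round(a["p"],2)) for a in ctrl.pinpoint(c,n)[:2]])
E
```

```text
t 16.2 pos [458.3 252.6 286.2] xhead -0.002 tilt [-0.0014 -0.0007] F [-0.1  0.7  0.1] w 78.8 q [0.48 0.2  1.79 0.   1.15 0.48]
plan [[0.707, -0.409, -0.027], [0.001, 0.001, -0.002]]
scene plug []
scene rod []
scene conical_flask [([472.0, 100.0, -5.0], 0.81)]
scene red_cap_bottle [([607.0, 100.0, 1.0], 0.77)]
scene petri [([462.0, 478.0, 4.0], 0.66), ([480.0, -114.0, -0.0], 0.42)]
top plug []
top rod [([565.0, 311.0, 72.0], 0.55)]
top conical_flask [([476.0, 99.0, -1.0], 0.83)]
top red_cap_bottle [([601.0, 107.0, 3.0], 0.64)]
top petri []
```

View pics/scene9.png

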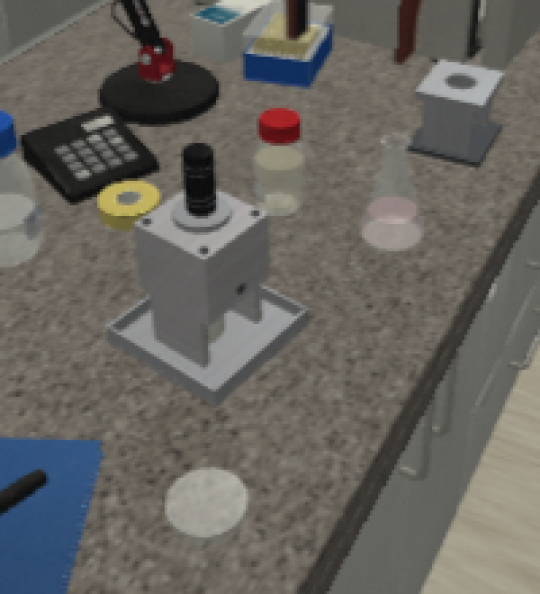

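View pics/top9.png

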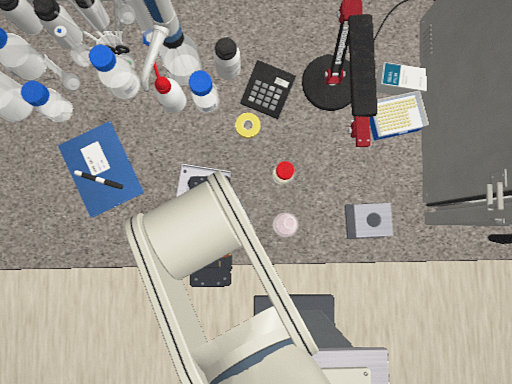

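The rod stands upright with its collar on the block at (200,210), the rest is empty, and the flask, bottle and petri dish haven't moved. I'll do one overlay check that the plug is on the tray floor, then hand in.

```bash
python3 - <<'E'
from h import *
s=ctrl.get_image("scene");px=s["pixels"]
a=cv2.resize(px[200:260,180:260],None,fx=7,fy=7,interpolation=3);q=a.copy()
for z in (6,36):
    pts=np.array([proj(s,[564.5+19*np.cos(t),312+19*np.sin(t),z]) for t in np.linspace(0,6.283,60)])
    cv2.polylines(q,[np.round((pts-[180,200]+.5)*7*16).astype(np.int32)],True,(0,255,0),1,cv2.LINE_AA,4)
cv2.imwrite("pics/s10.png",cv2.resize(np.vstack([a,q]),None,fx=.7,fy=.7)[:,:,::-1])
E
```

```text
(no output)
```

View pics/s10.png

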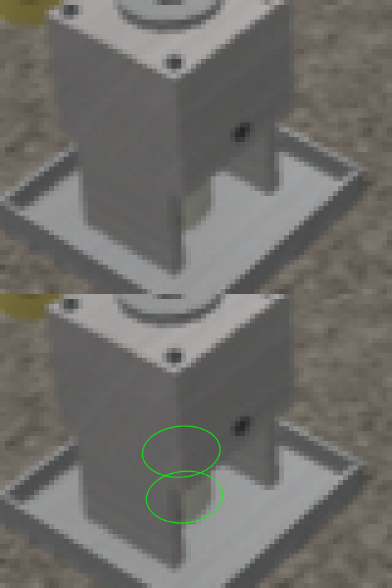

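The visible plug matches a cylinder standing on the tray floor under the bore. I'm handing in.

```bash
python3 -c "
from workcell import ctrl
print(ctrl.close_job())"
```

```text
the job is handed in; nothing more can be done
None
```

I took the rod from its rest, lowered it into the bore and pushed the plug out into the tray. I then let go and backed the arm away, handing in at about 16 s of the 48 s allowed. The highest push force I read was 11 N, and the final collar contact read 8.5 N.

**Rod and plug:** The last pictures show the rod standing upright with its collar flat on the block. The plug shows between the side plates, matching a cylinder standing on the tray floor. The gripper never came near the plug.

**Bystanders:** The flask, bottle and petri dish look unmoved in the pictures. The networks put the flask and bottle within about 5 mm of where they started.

**Checks that failed or disagreed:**
- **Missed detections:** In the final views the networks did not find the plug in either camera, the rod in the scene camera or the petri dish in the top camera. The arm blocked much of the top view. For the plug I relied on my own overlay of the scene picture. The rod was still found in the top view at (565, 311, 72), and the petri dish in the scene view.
- **Rod offset in the grip:** Before insertion the wrist camera put the rod tip 3–4 mm to the -y side of the gripper centre, more than the scene camera suggested. I aimed between the two, and the rod went in with no side force.

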